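Pour the bolts from the spout carton

TASK

The cardboard carton strapped in the tipping stand holds three loose bolts. Pull its folded spout fully out by the tab, then lift the stand's rear handle to tip the carton steeply until all three bolts have slid into the metal tray in front, and lower the carton back down onto its rest. Do not tip it before the spout is out, and leave the sealed carton without a spout where it stands.

Things in the scene. Friction and masses are not known exactly. Their poses are not given: they have to be found in the camera images.
- stand: grey steel stand fixed to the bench, base 190 x 116 mm. Origin on the bench top; -x points to the spout and tray, +x to the rear handle, y along the hinges. Carton pivot line: along y through x = -70, z = 125 mm; spout hinge line parallel, at x = -70, z = 129 mm when the carton is down. Carton: x from -70 to +20 mm, 80 mm wide, top at z = 205 mm when down
- carton (a joint): tilt of carton and cradle about the pivot line, rad: 0 = down on its rest, up to 1.4 as the rear handle rises and the spout side sinks. Stiff hinge (0.12 N m), 0.3 kg: lifting at the handle takes 2 to 3 N. The bolts lie on a smooth waxed lining; 1.15 for a second empties it. Let go above about 0.6 it stays tipped, so lower it by the handle
- spout (a joint): fold-out angle of the spout (the carton's front panel, 70 mm high, hinged at its foot, with side gussets), rad: 0 = folded shut, 1.1 = fully out (its stop); it stays where it is left; pulling takes about 1 N at the tab
- tab (a point): grip point on the spout's pull tab, a cardboard tongue 9 mm thick (along the stand's y), 30 mm wide, rising past the panel's top edge to 27 mm above the carton's top. The point is 18 mm out from the hinge line and 95 mm up (stand x = -88, z = 224 mm when shut), 11 mm below the tab's end. Pinch from above across the 9 mm; it swings about the hinge line and may turn between the fingers
- handle (a point): middle of the cradle's rear handle: round black rubber grip 16 mm thick, 70 mm long, parallel to the stand's y; 160 mm behind and 45 mm above the pivot line when the carton is down, 70 mm behind the carton's back. Pinch from above across its thickness; it turns between the fingers along its arc about the pivot line
- tray: open aluminium tray standing loose on the bench before the stand's spout side, 180 (its x) x 110 (its y) x 32 mm, walls 3 mm; origin at the centre of its underside
- bolt_a: M10 bolt 52 mm long with a 17 mm hexagon head, one of three alike that lie in the carton; origin near its middle, at its side
- bolt_b: as bolt_a
- bolt_c: as bolt_a
- sealed_carton: plain sealed carton of the same cardboard, 90 x 80 x 80 mm, without spout or stand, on the bench; a bystander. Origin at the centre of its underside

How it is judged:
On the way, in this order (a step that is already met when the one before it is completed fails the run):
1. the spout is pulled out (at least 0.85 rad of 1.1) with the carton still down (value of joint spout above 0.85 rad and value of joint carton below 0.15 rad), for 0.2 s.
2. the carton is tipped (at least 0.7 rad) with the spout out (value of joint carton above 0.7 rad and value of joint spout above 0.6 rad), for 0.2 s.
At the end, for the whole second after the job is handed in: all three bolts lie at rest inside the tray (within its walls, none on the bench or in the carton) and the carton is back down on its rest (tilt under 0.12 rad); the spout may stay out (x of bolt_a in the frame of tray between -0.088 and 0.088 m and y of bolt_a in the frame of tray between -0.053 and 0.053 m and z of each of bolt_a, bolt_b, bolt_c in the frame of tray below 0.045 m and linear speed of each of bolt_a, bolt_b, bolt_c below 0.05 m/s and x of bolt_b in the frame of tray between -0.088 and 0.088 m and y of bolt_b in the frame of tray between -0.053 and 0.053 m and x of bolt_c in the frame of tray between -0.088 and 0.088 m and y of bolt_c in the frame of tray between -0.053 and 0.053 m and value of joint carton below 0.12 rad); the robot touches nothing.
It fails at once if the carton is tipped (over 0.3 rad) while the spout is still folded in (under 0.6 rad) (value of joint carton above 0.3 rad and value of joint spout below 0.6 rad).
It fails at once if the sealed carton is moved by more than 30 mm (distance of sealed_carton from where it was at the start of the episode above 0.03 m).
It also fails if it takes over 61 s, if anything falls off the work surface, if the arm or the gripper's body presses on something with over 40 N, if the wrist force passes 120 N, or if a joint passes its speed limit or range.

ROBOT

A 6-joint arm with a two-finger parallel gripper is mounted at the origin on a cart in front of the work surface, level with it; the furniture and walls round the work are solid. World frame = base frame: x ahead of the robot, y to its left, z up, the work surface at z = 0. Lengths are in m, angles in rad, forces in N, time in s.
With the tool pointing down it reaches from about 0.25 to 0.725 m from the base axis. Payload 4 kg.
Tool frame: the origin (TCP) lies on the centre line of the jaws, within the pads' length; the fingertips stand 25 mm ahead of it and the grasp point (between the pads) lies 6 mm ahead of it; z points along the fingers, y is the line along which they close (so a half turn about z gives the same grasp; the last joint's range is limited). The gripper opens to 85 mm and grips with 20 to 120 N. Pads are 22 mm wide; open, the fingers measure 114 mm over their backs; the gripper's body (76 mm by 85 mm) begins 54 mm behind the grasp point. The pads swing forward as they close: fully open they stand 13 mm farther back than shut.
Start: joints at [-1.34, 0.241, 0.005, 1.335, 0, 1.571], TCP at [0.114, -0.487, 0.256] pointing down, gripper open.
Joint ranges: [-2.72, 2.72], [-1.05, 1.87], [-1.09, 1.28], [-1.99, 2.15], [-1.42, 1.44], [-3.14, 3.14]. Speed limits (rad/s): [2.79, 2.79, 3.14, 3.14, 3.14, 3.14].

INTERFACE

Orientations are given as a unit quaternion [x, y, z, w].
In Python, from plant import env gives the robot as it stands.
- The arm moves only by the shell command python3 -m handwheel 'ROWS' [OPENING] [FORCE]. ROWS is JSON, a list of rows, each a list of 6 numbers: the shift along the tool's x, y, z in m, then the turn, a rotation vector about the tool's x, y, z in rad. In form: [[x, y, z, rx, ry, rz], ...]. A call has 1 to 10 rows; each row shifts and turns the commanded pose from where the row before left it, along the tool's axes as they then stand; what a row does not reach is not made up. A row lasts 1/12 s, in which the tool goes at most 41.7 mm and 7.16 degrees, less where a joint would pass 70% of its speed; a pose out of reach is approached as far as the arm can. A call with a gripper value outside its range is refused whole. OPENING is the opening in per cent of the stroke, from 0 (shut) to 100 (fully open), set as the call begins (- or left out, the last holds). The fingers move at their own pace and stop on an object; FORCE is the grip in N (left out, the last holds). Time passes only in rows, so rows that do not move let the fingers close. It gives the time, the measured TCP pose, the force, the opening and the grip force at its end, in the units of the state.
- env.get_obs(): the state, without advancing time (a new reading comes with each control period).
- env.get_image(name): name is "scene" or "top" or "wrist"; returns a dict with "color" (480x640x3 uint8, red, green, blue), "range_z" (480x640 float32, m along the optical axis (not along the pixel's ray), 0 where there is no reading), "K" (3x3 intrinsics, pixels), "pose" (4x4, takes a point from camera to world coordinates). Camera axes: x right, y down, z forward; pixel columns grow to the right and rows downward; lengths in m; the calibration is good to about 2 mm. The wrist camera is an equidistant fisheye: a pixel r from the principal point sees the ray r / f radians off the axis. A picture is of the moment at which its call begins.
- env.sign_off(): hands the job in; it is judged then, once.
The state is a dict: "clock": time; "joints": joint angles; "joint_velocities": joint speeds; "joint_efforts": joint torques, N m; "tool_pos": TCP position; "ee_rot": TCP orientation; "wrist_force": force on the tool from outside, world axes, zero at the start; "torque": the same for the moment, N m; "gripper_width": opening from 0.0 (shut) to 1.0 (fully open); "grasp_force": force on a finger pad.
Only numpy, scipy, OpenCV 4.12 (cv2) and the standard library are available. Lean on these libraries where they do the work, as an engineer would, in place of code of your own. Each camera call takes 0.05 s, during which the arm holds its last target. There are 200 camera calls.

## Working session

There is one attempt and no reset: what is moved stays moved. The work goes in short steps, Python scripts to look and compute and a shell command to move; the robot and the scene stay as the last step left them, time stands still between calls to the robot, and variables do not carry over. Pictures are saved under pics/ and viewed, at most 10 in all, crops included, and the job is handed in when it is done.

```bash
ls; mkdir -p pics; python3 - <<'E'
from plant import env
import cv2,numpy as np
for n in ("scene","top"):
    i=env.get_image(n); cv2.imwrite(f"pics/{n}0.png",i["color"][:,:,::-1]); np.savez(f"{n}0.npz",**i)
    print(i["pose"].round(3).tolist(),i["K"].tolist())
print(env.get_obs())
E
```

```text
pics
[[-0.87, -0.331, 0.366, 0.053], [-0.493, 0.612, -0.618, 0.809], [-0.02, -0.718, -0.696, 0.976], [0.0, 0.0, 0.0, 1.0]] [[440.3760744544813, 0.0, 321.403972477899], [0.0, 440.3760744544813, 235.9569071401585], [0.0, 0.0, 1.0]]
[[-0.027, -0.982, 0.188, 0.27], [-1.0, 0.028, 0.002, 0.037], [-0.008, -0.188, -0.982, 1.275], [0.0, 0.0, 0.0, 1.0]] [[456.9287540998493, 0.0, 328.7581199308617], [0.0, 456.9287540998493, 238.00273335763652], [0.0, 0.0, 1.0]]
{'clock': 0.1, 'joints': array([-1.33999271e+00,  2.41321110e-01,  3.87667377e-03,  1.33522137e+00,
        4.40715654e-06,  1.57083558e+00]), 'joint_velocities': array([ 0.00066622, -0.00067659,  0.00200897, -0.00032526,  0.00105962,
       -0.00076388]), 'joint_efforts': array([ 7.60464318e-04, -3.73138654e+01,  2.53009844e+01,  1.08417359e-02,
        5.68685834e-05,  7.66115278e-06]), 'tool_pos': array([ 0.11426246, -0.4862361 ,  0.25551697]), 'ee_rot': array([ 9.93350424e-01,  1.15126284e-01, -1.05460626e-04, -9.28773451e-04]), 'wrist_force': array([-0.53077279, -0.59803598,  0.77514121]), 'torque': array([ 0.034236  , -0.01022945,  0.01876097]), 'grasp_force': 0.0, 'gripper_width': 1.0048249102344542}
```

View pics/scene0.png

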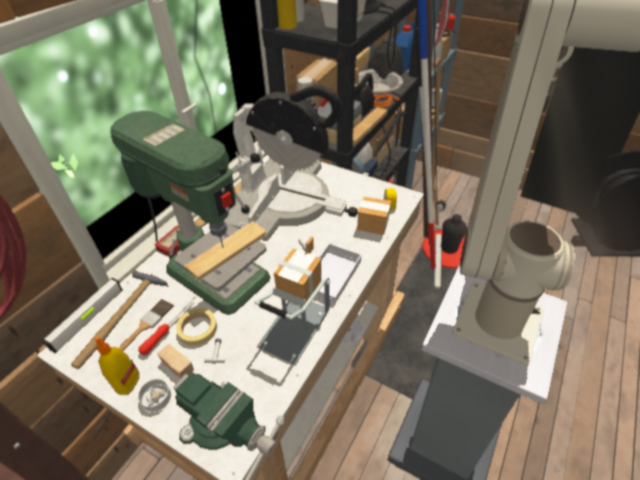

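View pics/top0.png

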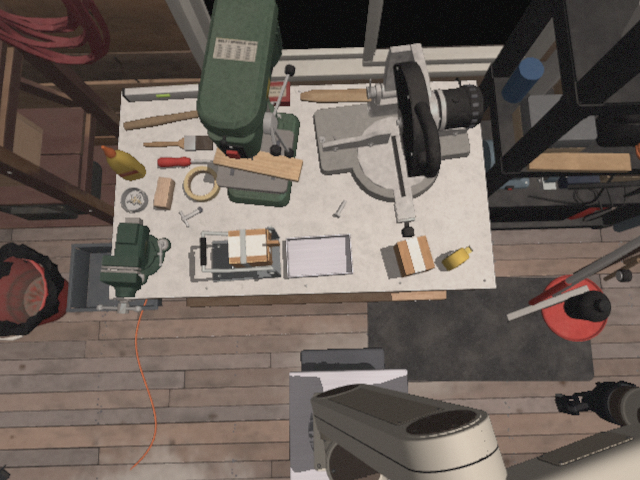

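Scene: stand lies across the robot's front with the handle at the left (top px ~(203,252)), tab at ~(273,242), tray at ~(318,256), sealed carton at (413,255). Enlarging and deprojecting.

```bash
cat > h.py <<'E'
import numpy as np,cv2
def cloud(n):
    d=np.load(n); z=d["range_z"];K=d["K"];v,u=np.mgrid[:480,:640]
    p=np.stack([(u-K[0,2])/K[0,0]*z,(v-K[1,2])/K[1,1]*z,z],-1)
    P=p@d["pose"][:3,:3].T+d["pose"][:3,3]; P[z==0]=np.nan
    return P
E
python3 - <<'E'
from h import *
c=cv2.imread("pics/top0.png")[215:305,180:365]; cv2.imwrite("pics/top0c.png",cv2.resize(c,None,fx=4.3,fy=4.3,interpolation=cv2.INTER_CUBIC))
P=cloud("top0.npz")
for v in range(226,284,4): print(v,[(u,)+tuple((P[v,u]*1000).round().astype(int)) if P[v,u,0]==P[v,u,0] else u for u in range(192,288,8)])
h=P[225:285,185:290]; 
def m(lo,hi,name,sel):
    q=h[sel&(h[...,2]>lo)&(h[...,2]<hi)]; print(name,len(q),q.mean(0).round(4),q.min(0).round(3),q.max(0).round(3)); return q
q=m(.197,.21,"top",True); print(cv2.minAreaRect(q[:,:2].astype(np.float32)*1000))
m(.213,.26,"tab",True)
yy=h[...,1]
q=m(.15,.19,"handle",yy>.27); print(cv2.minAreaRect(q[:,:2].astype(np.float32)*1000))
t=P[230:285,278:358]; q=t[(t[...,2]>.02)&(t[...,2]<.04)]; print("tray",cv2.minAreaRect(q[:,:2].astype(np.float32)*1000))
E
```

```text
226 [(192, np.int64(560), np.int64(431), np.int64(0)), (200, np.int64(560), np.int64(408), np.int64(-1)), (208, np.int64(561), np.int64(387), np.int64(-8)), (216, np.int64(559), np.int64(362), np.int64(-2)), (224, np.int64(558), np.int64(339), np.int64(0)), (232, np.int64(557), np.int64(316), np.int64(-1)), (240, np.int64(556), np.int64(293), np.int64(0)), (248, np.int64(555), np.int64(270), np.int64(2)), (256, np.int64(554), np.int64(247), np.int64(4)), (264, np.int64(554), np.int64(224), np.int64(1)), (272, np.int64(553), np.int64(201), np.int64(3)), (280, np.int64(553), np.int64(179), np.int64(-1))]
230 [(192, np.int64(548), np.int64(430), np.int64(2)), (200, np.int64(548), np.int64(408), np.int64(-1)), (208, np.int64(547), np.int64(384), np.int64(1)), (216, np.int64(546), np.int64(361), np.int64(1)), (224, np.int64(546), np.int64(339), np.int64(-2)), (232, np.int64(545), np.int64(316), np.int64(1)), (240, np.int64(500), np.int64(251), np.int64(207)), (248, np.int64(500), np.int64(233), np.int64(203)), (256, np.int64(499), np.int64(214), np.int64(205)), (264, np.int64(499), np.int
[... 7942 characters left out ...]
64(247), np.int64(2)), (264, np.int64(394), np.int64(225), np.int64(0)), (272, np.int64(394), np.int64(202), np.int64(-1)), (280, np.int64(393), np.int64(180), np.int64(-2))]
top 1315 [0.4605 0.2341 0.204 ] [0.418 0.158 0.197] [0.503 0.282 0.21 ]
((462.965087890625, 220.33897399902344), (84.12462615966797, 124.17945861816406), 4.597790241241455)
tab 64 [0.4624 0.172  0.2299] [0.459 0.158 0.214] [0.469 0.186 0.236]
handle 338 [0.4535 0.341  0.1692] [0.406 0.27  0.151] [0.509 0.357 0.184]
((458.1715087890625, 315.9694519042969), (101.65931701660156, 84.34027862548828), 4.812812805175781)
tray ((460.321044921875, 80.28376770019531), (115.45243835449219, 203.38351440429688), 0.05758991464972496)
```

View pics/top0c.png

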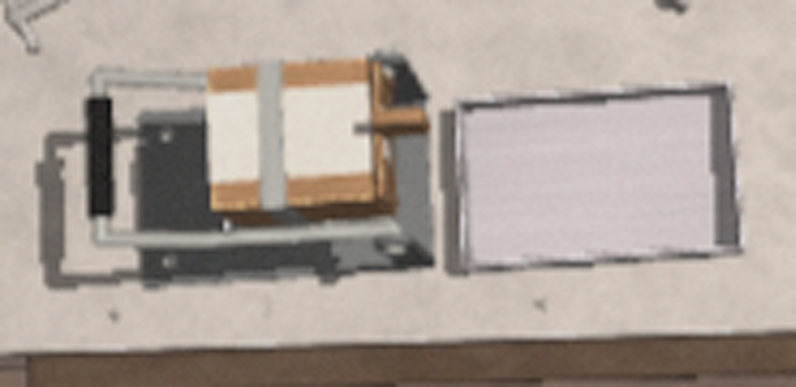

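The crop shows the stand nearly aligned with world y (yaw ≈ 92°), the tab at crop (400,120), the handle at (100,155) and the tray at (600,178). The estimated stand origin is about (0.461, 0.264), which puts the tab at (0.464, 0.175) and the handle at (0.458, 0.355). Next I move above the tab, then turn.

```bash
python3 -m handwheel '[[0,0,-0.035,0,0,0],[0,0,-0.035,0,0,0],[0.021,-0.0235,0,0,0,0],[0.021,-0.0235,0,0,0,0],[0.021,-0.0235,0,0,0,0],[0.021,-0.0235,0,0,0,0],[0.021,-0.0235,0,0,0,0],[0.021,-0.0235,0,0,0,0],[0.021,-0.0235,0,0,0,0],[0.021,-0.0235,0,0,0,0]]' 50 30
python3 -m handwheel '[[0.021,-0.0235,0,0,0,0],[0.021,-0.0235,0,0,0,0],[0.021,-0.0235,0,0,0,0],[0.021,-0.0235,0,0,0,0],[0.021,-0.0235,0,0,0,0],[0.021,-0.0235,0,0,0,0],[0.021,-0.0235,0,0,0,0],[0.021,-0.0235,0,0,0,0],[0.021,-0.0235,0,0,0,0],[0.021,-0.0235,0,0,0,0]]'
python3 -m handwheel '[[0.021,-0.0235,0,0,0,0],[0.021,-0.0235,0,0,0,0],[0.021,-0.0235,0,0,0,0],[0.021,-0.0235,0,0,0,0],[0.021,-0.0235,0,0,0,0],[0.009,-0.020,0,0,0,0],[0,0,0,0,0,-0.115],[0,0,0,0,0,-0.115],[0,0,0,0,0,-0.115],[0,0,0,0,0,-0.115]]'
python3 -m handwheel '[[0,0,0,0,0,-0.115],[0,0,0,0,0,-0.115],[0,0,0,0,0,-0.115],[0,0,0,0,0,-0.115],[0,0,0,0,0,-0.115],[0,0,0,0,0,-0.115],[0,0,0,0,0,-0.115],[0,0,0,0,0,-0.109],[0,0,0,0,0,0]]'
python3 - <<'E'
from plant import env
import cv2,numpy as np
i=env.get_image("wrist"); cv2.imwrite("pics/w1.png",i["color"][:,:,::-1]); np.savez("w1.npz",**i)
o=env.get_obs();print(o["clock"],o["tool_pos"],o["ee_rot"],o["joints"]); print(i["K"],i["pose"].round(3))
E
```

```text
clock: 0.93
tool_pos: [0.2351, -0.2637, 0.326]
ee_rot: [0.993, 0.115, -0.0, -0.0]
wrist_force: [0.9, -0.4, 0.5]
gripper_width: 0.505
grasp_force: 0.0
clock: 1.77
tool_pos: [0.3858, 0.0131, 0.3261]
ee_rot: [0.993, 0.115, -0.0, 0.0]
wrist_force: [1.0, -0.8, 0.6]
gripper_width: 0.501
grasp_force: 0.0
clock: 2.6
tool_pos: [0.472, 0.1398, 0.3264]
ee_rot: [0.932, 0.362, 0.0, -0.013]
wrist_force: [-0.0, -1.0, 0.2]
gripper_width: 0.501
grasp_force: 0.0
clock: 3.35
tool_pos: [0.472, 0.1396, 0.3266]
ee_rot: [0.679, 0.734, 0.006, -0.011]
wrist_force: [-0.5, -0.2, -1.3]
gripper_width: 0.496
grasp_force: 0.0
3.4 [0.47210032 0.13967609 0.32665035] [ 0.68005763  0.73304411  0.00629924 -0.01132534] [0.27300748 0.20740098 0.14359872 1.50808968 0.02589618 1.76883158]
[[371.64829954   0.         316.29815893]
 [  0.         371.64829954 244.81442068]
 [  0.           0.           1.        ]] [[ 0.997  0.079  0.013  0.467]
 [ 0.08  -0.967 -0.244  0.204]
 [-0.007  0.244 -0.97   0.445]
 [ 0.     0.     0.     1.   ]]
```

View pics/w1.png

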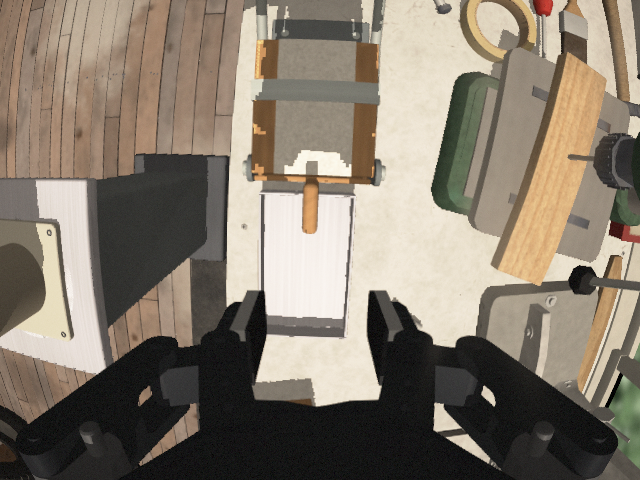

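The wrist view shows the tab as an orange tongue from (311,180) to (311,232), the handle at about (320,30) and the tray below. I'll measure these through the fisheye model.

```bash
cat >> h.py <<'E'
def fish(n):
    d=np.load(n); z=d["range_z"];K=d["K"];v,u=np.mgrid[:480,:640]
    a=(u-K[0,2])/K[0,0];b=(v-K[1,2])/K[1,1];r=np.hypot(a,b)+1e-9;t=np.tan(r)/r
    p=np.stack([a*t*z,b*t*z,z],-1); P=p@d["pose"][:3,:3].T+d["pose"][:3,3]; P[(z==0)|(r>1.4)]=np.nan
    return P
E
python3 - <<'E'
from h import *
P=fish("w1.npz")
for v in range(176,238,4): print(v,(P[v,296:326:3]*1000).round().tolist()[2:8:2], np.round(P[v,300:324:2,2],3))
q=P[150:240,290:335].reshape(-1,3);q=q[(q[:,2]>.215)&(q[:,2]<.245)];print("tab",len(q),q.mean(0),np.percentile(q,[2,98],axis=0))
q=P[0:60,250:400].reshape(-1,3);q=q[(q[:,2]>.16)&(q[:,2]<.19)&(q[:,1]>.33)];print("handle",len(q),q.mean(0),np.percentile(q,[1,99],axis=0)); print(np.polyfit(q[:,0],q[:,1],1))
q=P[30:180,250:385].reshape(-1,3);q=q[(q[:,2]>.198)&(q[:,2]<.21)&(q[:,1]<.3)];print("top",np.percentile(q,[1,99],axis=0),q.mean(0))
for x0 in (.43,.45,.47,.49):
  s=q[abs(q[:,0]-x0)<.005]; print(x0,np.percentile(s[:,1],[1,99]))
for y0 in (.2,.22,.24,.26):
  s=q[abs(q[:,1]-y0)<.005]; print(y0,np.percentile(s[:,0],[1,99]))
E
```

```text
176 [[457.0, 188.0, 198.0], [461.0, 189.0, 198.0], [465.0, 189.0, 197.0]] [  nan 0.198 0.199 0.199 0.198 0.198 0.198 0.197 0.197 0.197 0.195 0.193]
180 [[457.0, 186.0, 199.0], [462.0, 187.0, 217.0], [465.0, 188.0, 217.0]] [0.198 0.199 0.199 0.207 0.217 0.218 0.217 0.217 0.21  0.2   0.199 0.2  ]
184 [[450.0, 166.0, -0.0], [462.0, 186.0, 233.0], [466.0, 186.0, 232.0]] [-0.    -0.     0.23   0.232  0.233  0.233  0.233  0.232  0.23   0.213
  0.001 -0.   ]
188 [[450.0, 161.0, 0.0], [462.0, 184.0, 234.0], [466.0, 184.0, 234.0]] [-0.002  0.     0.234  0.235  0.234  0.235  0.234  0.234  0.234  0.232
 -0.001 -0.001]
192 [[451.0, 158.0, 17.0], [463.0, 182.0, 234.0], [466.0, 182.0, 235.0]] [0.019 0.017 0.233 0.234 0.234 0.235 0.235 0.235 0.233 0.232 0.011 0.009]
196 [[451.0, 152.0, 3.0], [463.0, 179.0, 234.0], [466.0, 180.0, 234.0]] [0.003 0.003 0.233 0.233 0.234 0.234 0.235 0.234 0.234 0.231 0.031 0.031]
200 [[451.0, 147.0, 2.0], [463.0, 177.0, 234.0], [466.0, 178.0, 235.0]] [0.002 0.002 0.235 0.233 0.234 0.234 0.235 0.235 0.234 0.    0.001 0.001]
204 [[460.0, 174.0, 231.0], [463.0, 175.0, 235
[... 1178 characters left out ...]
.0], [469.0, 104.0, 2.0]] [0.003 0.002 0.002 0.003 0.002 0.002 0.003 0.002 0.002 0.003 0.003 0.002]
tab 803 [0.46424228 0.17307736 0.232926  ] [[0.45979712 0.15851425 0.21853256]
 [0.46868535 0.18681644 0.2351746 ]]
handle 40 [0.50478153 0.33225928 0.16128304] [[0.5007799  0.33019506 0.16015422]
 [0.50846765 0.33463337 0.1628982 ]]
[0.0758177  0.29398791]
top [[0.42192059 0.18718747 0.19932194]
 [0.50130798 0.27917832 0.20718166]] [0.46161806 0.23352471 0.20492423]
0.43 [0.18519704 0.27763558]
0.45 [0.18647734 0.278907  ]
0.47 [0.18799915 0.27957232]
0.49 [0.18993749 0.28021234]
0.2 [0.42427607 0.50216899]
0.22 [0.42298125 0.50144213]
0.24 [0.42051586 0.50165326]
0.26 [0.42149938 0.49965096]
```

```bash
cat >> h.py <<'E'
from scipy.spatial.transform import Rotation as R
def go(p,yaw):
    from plant import env
    o=env.get_obs();q=R.from_quat(o["ee_rot"]); D=R.from_euler("z",yaw)*R.from_euler("x",np.pi)
    print("clock",o["clock"],"pos",o["tool_pos"].round(4),"shift",q.inv().apply(np.array(p)-o["tool_pos"]).round(4),"(after turn)",D.inv().apply(np.array(p)-o["tool_pos"]).round(4),"turn",(q.inv()*D).as_rotvec().round(4))
E
python3 -c "
from h import *
go([.464,.1725,.230],1.616)"
```

```text
clock 3.4 pos [0.4721 0.1397 0.3267] shift [ 0.0309 -0.005   0.0975] (after turn) [ 0.0332 -0.0066  0.0967] turn [-0.0065 -0.0251  0.0298]
```

```bash
python3 -m handwheel '[[0,0,0,-0.0065,-0.025,0.03],[0.0165,-0.0033,0,0,0,0],[0.0165,-0.0033,0,0,0,0],[0,0,0,0,0,0],[0,0,0,0,0,0]]'
python3 -c "
from h import *
go([.464,.1725,.230],1.616)"
```

```text
clock: 3.82
tool_pos: [0.464, 0.1729, 0.3267]
ee_rot: [0.69, 0.724, 0.0, 0.0]
wrist_force: [0.0, 0.5, -0.2]
gripper_width: 0.504
grasp_force: 0.0
clock 3.8167 pos [0.464  0.1729 0.3267] shift [-0.0004 -0.0001  0.0967] (after turn) [-0.0004 -0.0001  0.0967] turn [0.0005 0.0002 0.0018]
```

```bash
python3 -m handwheel '[[0,0,0.024,0,0,0],[0,0,0.024,0,0,0],[0,0,0.024,0,0,0],[0,0,0.016,0,0,0],[0,0,0.008,0,0,0],[0,0,0,0,0,0],[0,0,0,0,0,0]]'
python3 -m handwheel '[[0,0,0,0,0,0],[0,0,0,0,0,0],[0,0,0,0,0,0],[0,0,0,0,0,0],[0,0,0,0,0,0],[0,0,0,0,0,0]]' 0 30
python3 -c "
import numpy as np
for t in np.linspace(0,1.12,8): a=.1873+t; print((96.7*np.sin(a)-18).round(1),(95-96.7*np.cos(a)).round(1))"
```

```text
clock: 4.4
tool_pos: [0.4647, 0.1722, 0.2312]
ee_rot: [0.691, 0.723, 0.0, 0.0]
wrist_force: [0.5, -0.6, 0.3]
gripper_width: 0.501
grasp_force: 0.0
clock: 4.9
tool_pos: [0.465, 0.1728, 0.2322]
ee_rot: [0.69, 0.724, 0.001, 0.001]
wrist_force: [-2.0, -0.6, 6.4]
gripper_width: 0.095
grasp_force: 33.3
0.0 -0.0
14.9 4.1
29.0 10.5
41.8 19.0
53.2 29.5
62.7 41.7
70.2 55.3
75.4 69.8
```

```bash
python3 -m handwheel '[[-0.0075,0,0.0015,0,0,0],[-0.0074,0,0.0026,0,0,0],[-0.0071,0,0.003,0,0,0],[-0.007,0,0.0034,0,0,0],[-0.0066,0,0.004,0,0,0],[-0.0062,0,0.0045,0,0,0],[-0.006,0,0.005,0,0,0],[-0.0054,0,0.0055,0,0,0]]'
python3 -m handwheel '[[-0.005,0,0.006,0,0,0],[-0.0045,0,0.0062,0,0,0],[-0.004,0,0.0067,0,0,0],[-0.0035,0,0.0069,0,0,0],[-0.003,0,0.0072,0,0,0],[-0.0022,0,0.0073,0,0,0],[0,0,0,0,0,0],[0,0,0,0,0,0],[0,0,0,0,0,0]]'
python3 - <<'E'
from plant import env
import cv2,numpy as np
i=env.get_image("wrist"); cv2.imwrite("pics/w2.png",i["color"][:,:,::-1]); np.savez("w2.npz",**i)
E
```

```text
clock: 5.57
tool_pos: [0.4673, 0.1195, 0.202]
ee_rot: [0.69, 0.724, 0.001, 0.0]
wrist_force: [-1.2, 1.2, 4.9]
gripper_width: 0.097
grasp_force: 38.7
clock: 6.32
tool_pos: [0.4681, 0.0965, 0.1608]
ee_rot: [0.69, 0.723, -0.0, 0.001]
wrist_force: [1.3, -4.3, -0.8]
gripper_width: 0.099
grasp_force: 42.0
```

View pics/w2.png

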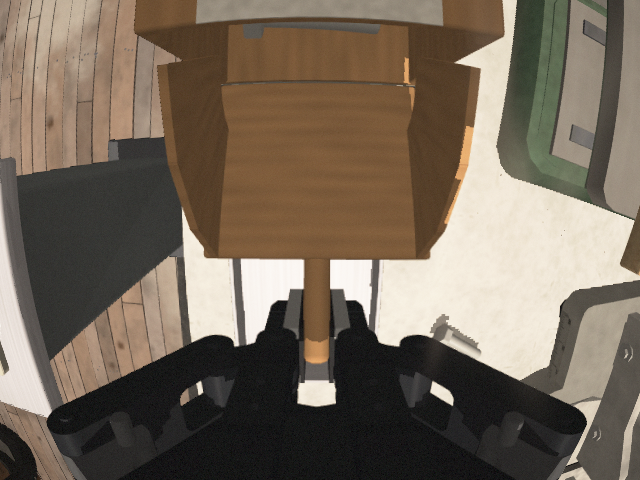

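The spout is folded out with its gussets spread (panel end at row 258), and the tab is held at (316,330). I release it, rise, cross over to the handle and turn.

```bash
python3 -m handwheel '[[0,0,0,0,0,0],[0,0,0,0,0,0],[0,0,0,0,0,0],[0,0,-0.01,0,0,0],[0,0,-0.03,0,0,0],[0,0,-0.035,0,0,0],[0,0,-0.035,0,0,0],[0,0,-0.035,0,0,0],[0,0,-0.035,0,0,0]]' 40 30
python3 -m handwheel '[[0.03,0,0,0,0,0],[0.03,0,0,0,0,0],[0.03,0,0,0,0,0],[0.03,0,0,0,0,0],[0.03,0,0,0,0,0],[0.03,0,0,0,0,0],[0.03,0,0,0,0,0],[0.02,0,0,0,0,0],[0,0,0,0,0,-0.112],[0,0,0,0,0,-0.112]]' 60
python3 -m handwheel '[[0,0,0,0,0,-0.112],[0,0,0,0,0,-0.112],[0,0,0,0,0,-0.112],[0,0,0,0,0,-0.112],[0,0,0,0,0,-0.112],[0,0,0,0,0,-0.112],[0,0,0,0,0,-0.112],[0,0,0,0,0,-0.112],[0,0,0,0,0,-0.112],[0,0,0,0,0,-0.112]]'
python3 -m handwheel '[[0,0,0,0,0,-0.112],[0,0,0,0,0,-0.112],[0,0,0,0,0,0],[0,0,0,0,0,0]]'
python3 - <<'E'
from plant import env
import cv2,numpy as np
i=env.get_image("wrist"); cv2.imwrite("pics/w3.png",i["color"][:,:,::-1]); np.savez("w3.npz",**i)
from h import *
go([.458,.355,.30],np.pi+.04); print(env.get_obs()["joints"])
P=fish("w3.npz"); ok=(P[...,2]>.165)&(P[...,2]<.19)&(P[...,1]>.335)&(P[...,1]<.375)&(P[...,0]>.42)&(P[...,0]<.495)
v,u=np.nonzero(ok);print(len(u),u.min(),u.max(),v.min(),v.max())
q=P[ok];print(q.mean(0),np.percentile(q,[2,98],axis=0),np.polyfit(q[:,0],q[:,1],1))
E
```

```text
clock: 7.12
tool_pos: [0.4675, 0.0978, 0.3429]
ee_rot: [0.69, 0.724, 0.001, 0.0]
wrist_force: [-0.2, 0.7, -0.3]
gripper_width: 0.398
grasp_force: 0.0
clock: 7.95
tool_pos: [0.4562, 0.3291, 0.3404]
ee_rot: [0.601, 0.799, 0.0, -0.0]
wrist_force: [-0.6, -0.1, -0.4]
gripper_width: 0.598
grasp_force: 0.0
clock: 8.78
tool_pos: [0.4567, 0.3275, 0.3411]
ee_rot: [0.086, 0.996, 0.0, 0.0]
wrist_force: [-0.2, -0.0, -0.2]
gripper_width: 0.596
grasp_force: 0.0
clock: 9.12
tool_pos: [0.4568, 0.3274, 0.3411]
ee_rot: [-0.021, 1.0, 0.0, 0.0]
wrist_force: [-0.1, 0.2, -0.4]
gripper_width: 0.6
grasp_force: 0.0
clock 9.1667 pos [0.4568 0.3273 0.3411] shift [-0.0023  0.0276  0.0411] (after turn) [-0.0023  0.0276  0.0411] turn [0.0005 0.0006 0.0026]
[6.21638689e-01 3.53064201e-01 3.77057332e-01 1.59396844e+00
 8.90701050e-05 5.79065167e-01]
1751 335 355 187 278
[0.45544208 0.34968839 0.17554339] [[0.42189894 0.34213245 0.17026677]
 [0.4909539  0.35778875 0.1782167 ]] [0.03640467 0.33310817]
```

View pics/w3.png

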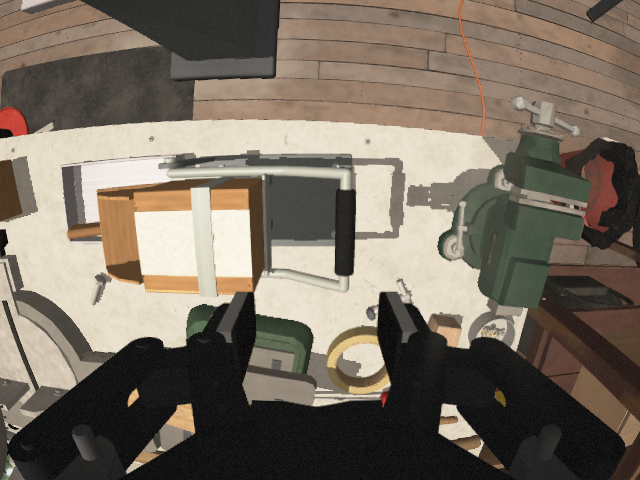

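The spout stayed out and the carton is down. The handle is at px (345,232), which measures (0.4565, 0.350, 0.170). I descend and grip it.

```bash
python3 -m handwheel '[[0,0.0227,0,0,0,0],[0,0,0.035,0,0,0],[0,0,0.035,0,0,0],[0,0,0.035,0,0,0],[0,0,0.03,0,0,0],[0,0,0.02,0,0,0],[0,0,0.010,0,0,0],[0,0,0,0,0,0],[0,0,0,0,0,0]]'
python3 -m handwheel '[[0,0,0,0,0,0],[0,0,0,0,0,0],[0,0,0,0,0,0],[0,0,0,0,0,0],[0,0,0,0,0,0],[0,0,0,0,0,0]]' 0 40
python3 -c "
import numpy as np
a=.2742+np.linspace(0,1.25,26);x=166.2*np.cos(a);z=166.2*np.sin(a)
print(np.c_[np.diff(x),-np.diff(z)].round(1).tolist())"
```

```text
clock: 9.92
tool_pos: [0.4564, 0.35, 0.1766]
ee_rot: [-0.022, 1.0, 0.0, 0.001]
wrist_force: [0.8, 0.3, 0.7]
gripper_width: 0.601
grasp_force: 0.0
clock: 10.42
tool_pos: [0.4571, 0.3503, 0.178]
ee_rot: [-0.022, 1.0, 0.001, 0.002]
wrist_force: [-0.8, -1.6, 5.8]
gripper_width: 0.174
grasp_force: 39.1
[[-2.4, -7.9], [-2.8, -7.8], [-3.2, -7.7], [-3.6, -7.5], [-4.0, -7.3], [-4.3, -7.1], [-4.7, -6.9], [-5.0, -6.6], [-5.3, -6.4], [-5.7, -6.1], [-6.0, -5.8], [-6.2, -5.5], [-6.5, -5.2], [-6.8, -4.8], [-7.0, -4.5], [-7.2, -4.1], [-7.4, -3.8], [-7.6, -3.4], [-7.7, -3.0], [-7.9, -2.6], [-8.0, -2.2], [-8.1, -1.8], [-8.2, -1.4], [-8.2, -1.0], [-8.3, -0.6]]
```

```bash
python3 -m handwheel '[[0,-0.0024,-0.0079,0,0,0],[0,-0.0028,-0.0078,0,0,0],[0,-0.0032,-0.0077,0,0,0],[0,-0.0036,-0.0075,0,0,0],[0,-0.004,-0.0073,0,0,0],[0,-0.0043,-0.0071,0,0,0],[0,-0.0047,-0.0069,0,0,0],[0,0,0,0,0,0]]'
python3 -m handwheel '[[0,-0.005,-0.0066,0,0,0],[0,-0.0053,-0.0064,0,0,0],[0,-0.0057,-0.0061,0,0,0],[0,-0.006,-0.0058,0,0,0],[0,-0.0062,-0.0055,0,0,0],[0,-0.0065,-0.0052,0,0,0],[0,-0.0068,-0.0048,0,0,0],[0,-0.007,-0.0045,0,0,0],[0,0,0,0,0,0]]'
python3 -m handwheel '[[0,-0.0072,-0.0041,0,0,0],[0,-0.0074,-0.0038,0,0,0],[0,-0.0076,-0.0034,0,0,0],[0,-0.0077,-0.003,0,0,0],[0,-0.0079,-0.0026,0,0,0],[0,-0.008,-0.0022,0,0,0],[0,-0.0081,-0.0018,0,0,0],[0,-0.0082,-0.0014,0,0,0],[0,-0.0082,-0.001,0,0,0],[0,0,0,0,0,0]]'
python3 -m handwheel '[[0,0,0,0,0,0],[0,0,0,0,0,0],[0,0,0,0,0,0],[0,0,0,0,0,0],[0,0,0,0,0,0],[0,0,0,0,0,0],[0,0,0,0,0,0],[0,0,0,0,0,0],[0,0,0,0,0,0],[0,0,0,0,0,0]]'
python3 - <<'E'
from plant import env
import cv2,numpy as np
a=env.get_image("scene")["color"][220:400,230:390,::-1]
b=env.get_image("top")["color"][215:305,190:365,::-1]
cv2.imwrite("pics/t4.png",np.hstack([cv2.resize(a,(400,450)),cv2.resize(b,(400,206)).repeat(1,0) if 0 else cv2.copyMakeBorder(cv2.resize(b,(400,206)),0,244,0,0,cv2.BORDER_CONSTANT)]))
E
```

```text
clock: 11.08
tool_pos: [0.458, 0.3261, 0.2313]
ee_rot: [-0.022, 1.0, 0.003, 0.002]
wrist_force: [-0.2, 5.5, 2.7]
gripper_width: 0.17
grasp_force: 39.5
clock: 11.83
tool_pos: [0.4599, 0.2784, 0.2772]
ee_rot: [-0.023, 1.0, 0.004, 0.003]
wrist_force: [-1.8, 6.9, 10.3]
gripper_width: 0.169
grasp_force: 40.9
clock: 12.67
tool_pos: [0.4628, 0.2052, 0.2982]
ee_rot: [-0.022, 1.0, 0.0, 0.002]
wrist_force: [-0.5, 0.8, 6.9]
gripper_width: 0.167
grasp_force: 44.1
clock: 13.5
tool_pos: [0.4628, 0.206, 0.2981]
ee_rot: [-0.022, 1.0, 0.0, 0.002]
wrist_force: [1.7, 1.4, 7.9]
gripper_width: 0.172
grasp_force: 44.1
```

View pics/t4.png

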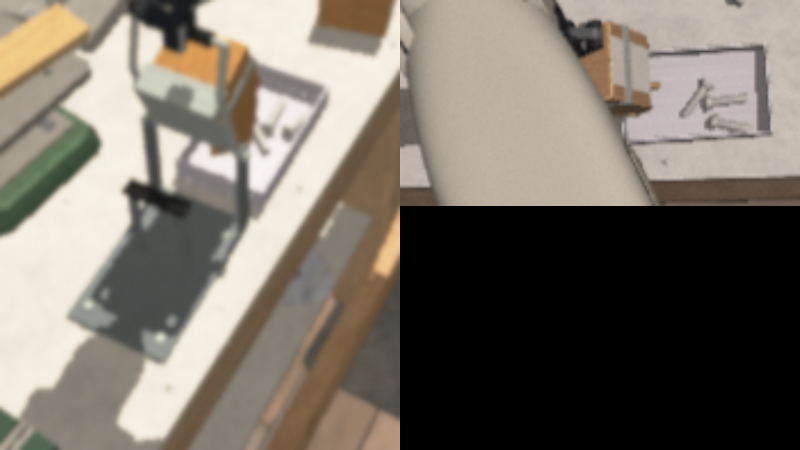

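The carton is tipped and all three bolts lie in the tray (right panel, px (690,98), (725,100) and (728,122)). Now I lower it along the same arc.

```bash
python3 -m handwheel '[[0,0.0082,0.001,0,0,0],[0,0.0082,0.0014,0,0,0],[0,0.0081,0.0018,0,0,0],[0,0.008,0.0022,0,0,0],[0,0.0079,0.0026,0,0,0],[0,0.0077,0.003,0,0,0],[0,0.0076,0.0034,0,0,0],[0,0.0074,0.0038,0,0,0],[0,0.0072,0.0041,0,0,0]]'
python3 -m handwheel '[[0,0.007,0.0045,0,0,0],[0,0.0068,0.0048,0,0,0],[0,0.0065,0.0052,0,0,0],[0,0.0062,0.0055,0,0,0],[0,0.006,0.0058,0,0,0],[0,0.0057,0.0061,0,0,0],[0,0.0053,0.0064,0,0,0],[0,0.005,0.0066,0,0,0],[0,0,0,0,0,0]]'
python3 -m handwheel '[[0,0.0047,0.0069,0,0,0],[0,0.0043,0.0071,0,0,0],[0,0.004,0.0073,0,0,0],[0,0.0036,0.0075,0,0,0],[0,0.0032,0.0077,0,0,0],[0,0.0028,0.0078,0,0,0],[0,0.0024,0.0079,0,0,0],[0,0,0,0,0,0],[0,0,0,0,0,0],[0,0,0,0,0,0]]'
```

```text
clock: 14.35
tool_pos: [0.4596, 0.2766, 0.2724]
ee_rot: [-0.022, 1.0, -0.0, 0.001]
wrist_force: [5.6, -2.4, 0.1]
gripper_width: 0.174
grasp_force: 45.8
clock: 15.1
tool_pos: [0.4568, 0.3258, 0.2263]
ee_rot: [-0.023, 1.0, 0.0, -0.0]
wrist_force: [4.6, 0.0, -1.9]
gripper_width: 0.167
grasp_force: 45.9
clock: 15.93
tool_pos: [0.4557, 0.35, 0.1752]
ee_rot: [-0.022, 1.0, 0.0, -0.0]
wrist_force: [0.8, -0.7, -1.8]
gripper_width: 0.163
grasp_force: 46.5
```

```bash
python3 -m handwheel '[[0,0,0,0,0,0],[0,0,0,0,0,0],[0,0,0,0,0,0],[0,0,-0.01,0,0,0],[0,0,-0.02,0,0,0],[0,0,-0.035,0,0,0],[0,0,-0.035,0,0,0],[0,0,-0.035,0,0,0],[0,0,-0.035,0,0,0],[0,0,0,0,0,0]]' 60
python3 - <<'E'
from plant import env
from h import *
i=env.get_image("wrist"); np.savez("w5.npz",**i); cv2.imwrite("pics/w5.png",i["color"][:,:,::-1])
P=fish("w5.npz"); ok=(P[...,2]>.15)&(P[...,2]<.22)&(P[...,1]>.335)&(P[...,1]<.375)&(P[...,0]>.43)&(P[...,0]<.48)
q=P[ok];print(len(q),q.mean(0),np.percentile(q,[2,98],axis=0)); o=env.get_obs();print(o["clock"],o["tool_pos"],o["grasp_force"])
E
```

```text
clock: 16.77
tool_pos: [0.4577, 0.3512, 0.3557]
ee_rot: [-0.022, 1.0, 0.005, 0.007]
wrist_force: [0.0, 0.3, 1.2]
gripper_width: 0.6
grasp_force: 0.0
1181 [0.45471062 0.35033223 0.17529417] [[0.43107819 0.34232484 0.17003882]
 [0.47904976 0.35855078 0.17828891]]
16.8167 [0.45730876 0.35087043 0.35221791] 0.0
```

View pics/w5.png

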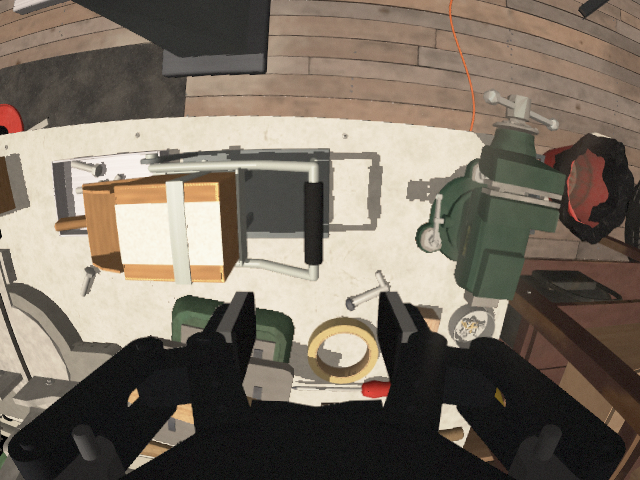

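The handle is back at its original height (px (314,222), z 0.175 as before), the gripper is free, and the bolts are in the tray.

```bash
python3 -c "
from plant import env
print(env.sign_off())"
```

```text
the job is handed in; nothing more can be done
None
```

I handed the job in at about 17 s of the 61 s allowed: the spout was fully out before tipping, all three bolts were seen in the tray, the carton is back on its rest, and the arm did not go near the sealed carton; the sign-off returned no verdict.

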